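# Pull the crept test card from the weak spring clip

### The arm

A 7-joint arm with a two-finger parallel gripper is mounted at the origin on a cart in front of the work surface, level with it; the furniture and walls round the work are solid. World frame = base frame: x ahead of the robot, y to its left, z up, the work surface at z = 0. Lengths are in mm, angles in rad, forces in N, time in s.
With the tool pointing down it reaches from about 425 to 825 mm from the base axis. Payload 3.6 kg.
Tool frame: the origin (TCP) lies at the very end of the fingers, on their centre line; the grasp point (between the pads) lies 19 mm behind it; z points along the fingers, y is the line along which they close (so a half turn about z gives the same grasp; the last joint's range is limited). The gripper opens to 85 mm and grips with 20 to 120 N. Pads are 22 mm wide; open, the fingers measure 114 mm over their backs; the gripper's body (76 mm by 85 mm) begins 54 mm behind the grasp point. The pads swing forward as they close: fully open they stand 13 mm farther back than shut.
Start: joints at [1.23, 0.615, -0.013, 1.423, 0.008, 1.103, -0.04], TCP at [200.65, -618.225, 231.297] pointing down, gripper open.
Joint ranges: [-3.12, 3.12], [-0.3, 2.06], [-1.34, 1.32], [0.26, 2.42], [-1.36, 4.5], [0.01, 1.98], [-2.84, 2.84]. Speed limits (rad/s): [2.79, 2.79, 3.14, 3.14, 3.14, 3.14, 3.14].

### API

Orientations are given as a unit quaternion [x, y, z, w].
In Python, from rig import r gives the robot as it stands. The module is installed in compiled form; this text tells all that it offers.
- The arm moves only by the tool arm_command, never from a script. Its argument "rows" is a list of rows, each a list of 7 numbers: the finger opening in mm, from 0 to 85.4, then the shift along the tool's x, y, z in mm, then the turn, a rotation vector about the tool's x, y, z in degrees. In form: [[gripper, dx, dy, dz, rx, ry, rz], ...]. A call has 1 to 5 rows; each row shifts and turns the commanded pose from where the row before left it, along the tool's axes as they then stand; what a row does not reach is not made up. A row lasts 1/8 s, in which the tool goes at most 62.5 mm and 10.7 degrees, less where a joint would pass 70% of its speed; a pose out of reach is approached as far as the arm can. A call with a gripper value outside its range is refused whole. The fingers move at their own pace and stop on an object; "force" is the grip in N (left out, the last holds). Time passes only in rows, so rows that do not move let the fingers close. It gives the time, the measured TCP pose, the force, the opening and the grip force at its end, in the units of the state.
- r.sense(): the state, without advancing time (a new reading comes with each control period).
- r.capture(name): name is "scene" or "top" or "wrist"; returns a dict with "color" (480x640x3 uint8, red, green, blue), "vfov" (degrees; the focal length in pixels is half the picture's height over the tangent of half this angle, whatever the lens; pixels are square), "cx", "cy" (the principal point, pixels), "k1" (the pictures are not rectified: a ray, as slopes to the right and down, at radius r is drawn at 1 + k1 r^2 times it, then the intrinsics apply), "R" (3x3) and "t" (3): a world point X has camera coordinates R X + t. Camera axes: x right, y down, z forward; pixel columns grow to the right and rows downward; lengths in mm; the calibration is good to about 2 mm. A picture is of the moment at which its call begins. There is no depth.
- r.close_job(): hands the job in; it is judged then, once.
Trained networks look in a picture, given as the dict that the camera call returned (one of the last four; its "shot" number tells which), for a name from the list of things; names that differ only in an ending like _2 or _b are one class to them, and where a whole thing is asked for, a point or a joint stands for the part that bears it (a point fixed in the world has none). Each returns a list of dicts, best first, with "confidence" (0 to 1); they miss things now and then, are a little off and sometimes report something else, mostly with a low value. They report only what shows in the picture. A call takes as long as a camera call. They do not tell look-alikes from the thing itself.
- r.find_in(label, picture): "box" ([left, top, right, bottom] as shares, 0 to 1, of the picture: columns of its width, rows of its height, round what is visible of it).
The state is a dict: "time": time; "qpos": joint angles; "qvel": joint speeds; "effort": joint torques, N m; "tcp_pos": TCP position; "orientation": TCP orientation; "force": force on the tool from outside, world axes, zero at the start; "torque": the same for the moment, N m; "grip_width": finger opening in mm; "gripper_force": force on a finger pad.
Only numpy, scipy, OpenCV 4.12 (cv2) and the standard library are available. Lean on these libraries where they do the work, as an engineer would, in place of code of your own. Each camera call takes 0.05 s, during which the arm holds its last target. There are 200 camera calls.

### The job

Three identical spring clips each hold a metal test card, and all three cards have just had the same tug. The card that has crept furthest out of its clip shows which clip is weak: pull that card all the way out and lay it flat, tab up, on the floor of the shallow metal tray and let go. Leave the other two cards gripped where they are.

Things in the scene. Friction and masses are not known exactly. Their poses are not given: they have to be found in the camera images.
- crept_card_tab (a point): Tab centre of the card that has crept out (tab 67-72 mm from the jaw's lip). Card: aluminium plate 100x40x4 mm lying level, underside 15 mm above bench; near its outer end stands a grey tab 28 (x) x 16 (y) x 50 mm tall. Tab centre: 29 mm above the plate's underside, 34 mm from the plate's middle. x points along the card into the clip (pull along -x), y across the tab, z up. A pull of 2-6 N, 60 mm long, frees it.
- sound_card1_tab (a point): Tab centre of an equal card in a sound clip (42-46 mm from the lip, held by 7-10 N); must stay. Each clip: wood block 93x64x15 mm fixed to the bench, hinged steel jaw up to 65 mm high whose lip presses the plate on the block. Clips stand side by side, 0.10 m or more apart, in any order, turned up to 0.2 rad.
- sound_card2_tab (a point): Tab centre of the card in the other sound clip, likewise; must stay.
- tray: Shallow open tray of dark sheet steel, fixed, 170 (x) x 130 (y) x 14 mm high, walls 4 mm, inside 162 x 122 mm. Origin: centre of its underside; x along its length, z up. Its floor is 4 mm thick, so a card lying in it has its tab centre 33 mm above the bench.
There are look-alikes about, which are no part of the job. What is shaped like the part that bears crept_card_tab but pink or red is not meant.

How it is judged (in metres and radians):
On the way:
1. the crept card is pulled out of its clip (by 50 mm or more) (distance of crept_card_tab from where it was at the start of the episode above 0.05 m), for 0.1 s.
At the end, for the whole second after the job is handed in: The crept card lies at rest on the tray's floor, wholly inside its walls, flat (within 0.08 rad, tab up, tab centre 26 to 39 mm above the tray's underside); the other two cards are within 10 mm of where they were (x of crept_card_tab in the frame of tray between -0.08 and 0.08 m and y of crept_card_tab in the frame of tray between -0.06 and 0.06 m and z of crept_card_tab in the frame of tray between 0.026 and 0.039 m and angle between crept_card_tab's own z axis and vertical below 0.08 rad and linear speed of crept_card below 0.01 m/s and distance of each of sound_card1_tab, sound_card2_tab from where it was at the start of the episode below 0.01 m); the robot touches nothing.
It fails at once if a card in one of the other two clips is shifted by more than 10 mm (distance of any of sound_card1_tab, sound_card2_tab from where it was at the start of the episode above 0.01 m).
It also fails if it takes over 40 s, if anything falls off the work surface, if the arm or the gripper's body presses on something with over 40 N, if the wrist force passes 120 N, or if a joint passes its speed limit or range.

## Working session

There is one attempt and no reset: what is moved stays moved. The work goes in short steps, Python scripts to look and compute and a tool call to move; the robot and the scene stay as the last step left them, time stands still between calls to the robot, and variables do not carry over. Pictures are saved under pics/ and viewed, at most 10 in all, crops included, and the job is handed in when it is done.

Besides the shell and the picture viewer there is one more tool, called as name([rows], argument=value, ...), one row to a line, values as JSON. arm_command: Moves the arm, as the interface text tells. Its arguments: {"type":"object","properties":{"rows":{"type":"array"},"force":{"type":"number"}},"required":["rows"]}

```bash
mkdir -p pics
cat > h.py <<'E'
import numpy as np, cv2
from rig import r
def K(c):
    f=240/np.tan(np.radians(c["vfov"])/2); return np.array([[f,0,c["cx"]],[0,f,c["cy"]],[0,0,1.]])
def ray(c,uv):
    # fixed-point undistort: drawn = s*(1+k1 s^2)
    p=cv2.undistortPoints(np.array([[uv]],float),K(c),np.array([c["k1"],0,0,0.]))[0,0]
    R=np.array(c["R"]);t=np.array(c["t"]); return -R.T@t, R.T@np.array([p[0],p[1],1])
def onz(c,uv,z):
    o,d=ray(c,uv); return o+d*(z-o[2])/d[2]
def proj(c,X):
    R=np.array(c["R"]);t=np.array(c["t"])
    return cv2.projectPoints(np.array(X,float).reshape(-1,1,3),cv2.Rodrigues(R)[0],t,K(c),np.array([c["k1"],0,0,0.]))[0][:,0]
def save(c,n): cv2.imwrite("pics/"+n+".png",c["color"][:,:,::-1])
E
python3 - <<'E'
from h import *
s=r.sense();print(s["tcp_pos"],s["orientation"])
for n in("top","scene"):
    c=r.capture(n);save(c,n+"1")
    o,_=ray(c,(320,240));print(n,c["vfov"],c["k1"],o.round())
    for l in("crept_card_tab","tray"):
        for b in r.find_in(l,c):
            q=np.array(b["box"])*[640,480,640,480];print(l,round(b["confidence"],2),q.round(),onz(c,((q[0]+q[2])/2,(q[1]+q[3])/2),40 if l[0]=="c" else 10).round())
E
```

```text
[ 200.40440255 -617.51049715  230.12427731] [ 9.87714639e-01  1.56262866e-01 -2.19229757e-04 -1.28839513e-03]
top 53.09121999475029 -0.04251500520751276 [422.  16. 925.]
crept_card_tab 0.84 [180. 223. 230. 270.] [480. 254.  40.]
crept_card_tab 0.72 [338. 306. 393. 332.] [339. -41.  40.]
crept_card_tab 0.68 [245. 189. 268. 228.] [548. 156.  40.]
crept_card_tab 0.59 [298. 234. 350. 270.] [464.  33.  40.]
tray 0.7 [433. 188. 524. 290.] [ 482. -262.   10.]
scene 50.876099263664265 -0.033607167626065006 [ 468.  612. 1035.]
crept_card_tab 0.9 [266. 301. 306. 321.] [551. 165.  40.]
crept_card_tab 0.88 [315. 248. 343. 288.] [461.  56.  40.]
crept_card_tab 0.85 [371. 224. 387. 262.] [346. -15.  40.]
crept_card_tab 0.84 [294. 338. 339. 385.] [481. 275.  40.]
tray 0.7 [290. 145. 360. 196.] [ 479. -254.   10.]
```

View pics/top1.png

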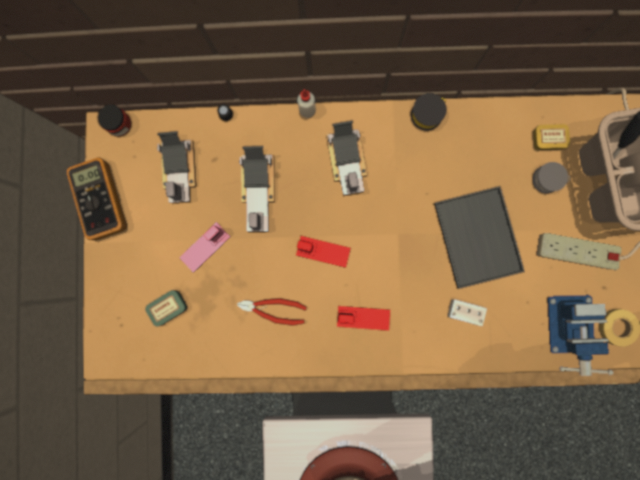

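View pics/scene1.png

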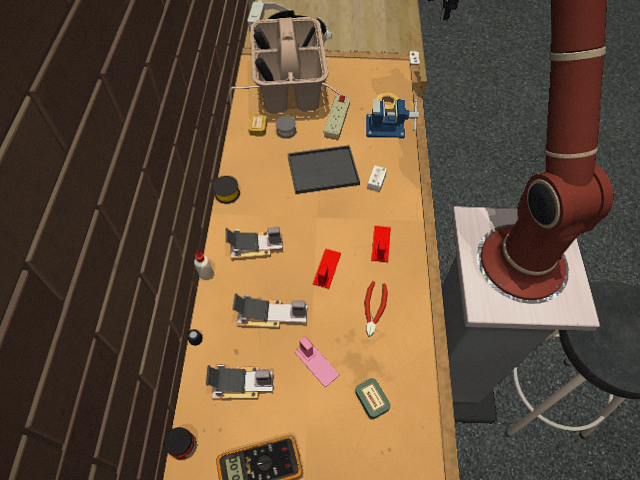

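The card in the middle clip, with its tab near (255,220) in the top view, sticks out furthest. The tray has corners at about (435,204), (499,187), (522,270) and (459,287). The pink and red cards are decoys. Next I'll measure from a zoomed crop of the top view.

Run:
```python
from h import *
c=r.capture("top")
im=c["color"][140:250,150:380,::-1]
cv2.imwrite("pics/crop.png",cv2.resize(im,None,fx=3.4,fy=3.4,interpolation=cv2.INTER_CUBIC))
for p in [(435,204),(499,187),(522,270),(459,287)]: print(onz(c,p,14).round())
for p in [(255,220)]: print(onz(c,p,69).round())
```

```text
[ 551. -181.   14.]
[ 580. -304.   14.]
[ 421. -339.   14.]
[ 392. -219.   14.]
[524. 154.  69.]
```

View pics/crop.png

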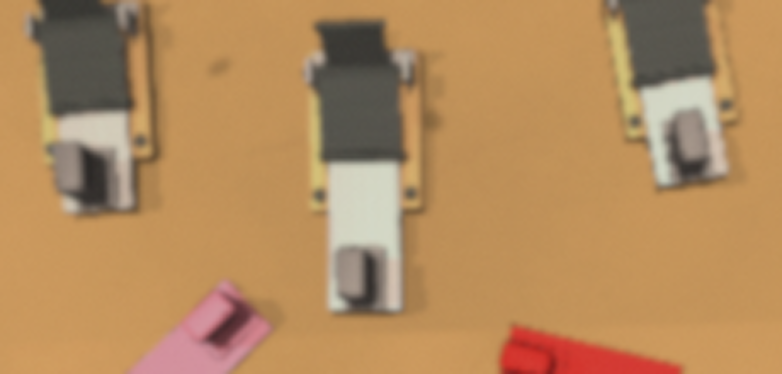

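The crop confirms the middle card shows by far the most plate: corners near (328,310) and (403,310), lip at row 160, tab top centred near (352,275).

Run:
```python
from h import *
c=r.capture("top")
g=lambda u,v,z: onz(c,(150+(u+.5)/3.4-.5,140+(v+.5)/3.4-.5),z)
for n,p in dict(fl=(328,310,19),fr=(403,310,19),bl=(330,160,19),br=(404,160,19),tab=(352,275,69)).items(): print(n,g(*p).round(1))
fl,fr,bl,br=[g(*p) for p in((328,310,19),(403,310,19),(330,160,19),(404,160,19))]
d=bl+br-fl-fr;print("yaw",np.arctan2(d[1],d[0])); print("tab from plate", (fl+fr)/2+16*d/np.linalg.norm(d))
```

```text
fl [509.3 179.8  19. ]
fr [508.1 137.6  19. ]
bl [594.3 177.5  19. ]
br [592.9 135.5  19. ]
tab [522.7 157.7  69. ]
yaw -0.025988483684314178
tab from plate [524.68604888 158.28959438  19.        ]
```

arm_command([
  [60,0,0,-10,0,0,0],
  [60,52,-30,0,0,0,0],
  [60,52,-30,0,0,0,0],
  [60,52,-30,0,0,0,0],
  [60,50,-35,0,0,0,0],
])

```text
time: 1.02
tcp_pos: [359.8, -434.7, 242.4]
orientation: [0.988, 0.156, 0.001, 0.001]
force: [0.8, 0.5, -0.1]
grip_width: 59.8
gripper_force: 0.0
```

arm_command([
  [60,34,-51,0,0,0,0],
  [60,34,-51,0,0,0,0],
  [60,34,-51,0,0,0,0],
  [60,34,-51,0,0,0,0],
  [60,34,-51,0,0,0,0],
])

```text
time: 1.65
tcp_pos: [442.0, -139.0, 242.5]
orientation: [0.988, 0.156, 0.001, 0.001]
force: [1.5, 0.2, -0.4]
grip_width: 60.0
gripper_force: 0.0
```

arm_command([
  [60,34,-51,0,0,0,0],
  [60,34,-51,0,0,0,0],
  [60,34,-51,0,0,0,0],
  [60,34,-51,0,0,0,9.75],
  [60,0,0,0,0,0,9.75],
])

```text
time: 2.28
tcp_pos: [508.2, 102.7, 242.3]
orientation: [1.0, -0.01, 0.001, -0.002]
force: [-0.1, -1.1, -0.0]
grip_width: 60.1
gripper_force: 0.0
```

Run:
```python
from h import *
s=r.sense();print(s["tcp_pos"],s["orientation"],s["force"])
c=r.capture("wrist");save(c,"w1")
for b in r.find_in("crept_card_tab",c):
    q=np.array(b["box"])*[640,480,640,480];print(round(b["confidence"],2),q.round(),onz(c,((q[0]+q[2])/2,(q[1]+q[3])/2),69).round(1))
print(proj(c,[[524,158,69],[509,179.8,19],[508,137.6,19],[593.5,156.5,19]]).round())
```

```text
[508.19155924 102.68213927 242.26108839] [ 0.99994185 -0.01046102  0.00118384 -0.00233523] [-0.13778933 -1.09827083 -0.01999648]
0.92 [350. 213. 434. 260.] [488.9  44.5  69. ]
0.92 [161. 189. 233. 267.] [501.5 238.3  69. ]
0.73 [256. 130. 303. 219.] [552.  152.7  69. ]
0.56 [448. 317. 483. 343.] [381.8 -39.   69. ]
[[276. 204.]
 [265. 209.]
 [302. 209.]
 [281. 130.]]
```

View pics/w1.png

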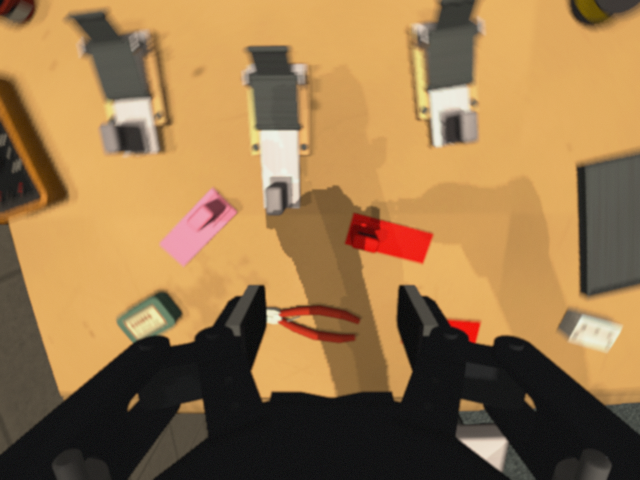

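The wrist view shows the middle card's tab at about (276,200), against a predicted (276,204), so the estimate agrees. I'll move over it and descend partway.

arm_command([
  [60,15,-30,20,0,0,0],
  [60,0,-25,40,0,0,0.3],
  [60,0,0,40,0,0,0],
  [60,0,0,0,0,0,0],
])

```text
time: 2.88
tcp_pos: [522.0, 148.0, 139.3]
orientation: [1.0, -0.016, -0.003, 0.001]
force: [0.0, -1.0, 0.1]
grip_width: 60.0
gripper_force: 0.0
```

Run:
```python
from h import *
s=r.sense();print(s["tcp_pos"],s["orientation"],s["force"])
c=r.capture("wrist")
for b in r.find_in("crept_card_tab",c):
    q=np.array(b["box"])*[640,480,640,480];print(round(b["confidence"],2),q.round())
y=-.026;ex=np.array([np.cos(y),np.sin(y)]);ey=np.array([-ex[1],ex[0]])
im=c["color"][:,:,::-1].copy()
for a in(-14,14):
  for b in(-8,8):
    for z in(19,69):
      p=proj(c,[[*(np.array([524,158])+a*ex+b*ey),z]])[0]; cv2.circle(im,(int(p[0]),int(p[1])),3,(0,255,0) if z==69 else (255,0,255),-1)
cv2.imwrite("pics/w2.png",im)
```

```text
[521.96905493 147.95394783 139.30080547] [ 0.99987257 -0.01559541 -0.00311217  0.0013898 ] [ 0.04083924 -1.01431416  0.14433173]
0.92 [284. 141. 343. 266.]
0.73 [464. 396. 536. 436.]
0.65 [154. 221. 253. 323.]
0.59 [398. 247. 512. 307.]
```

View pics/w2.png

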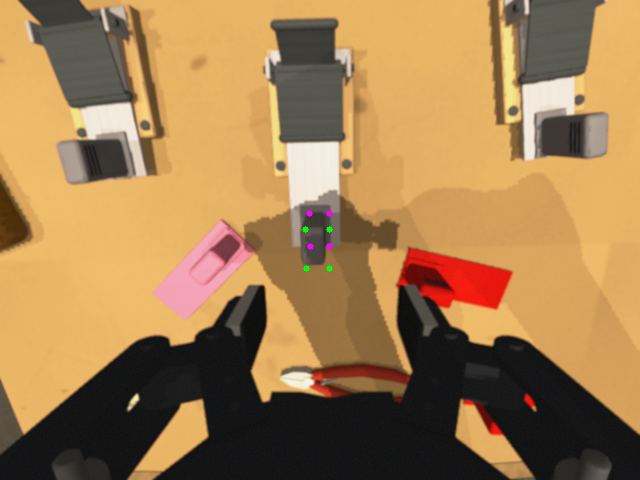

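The markers sit about 3 px right of and below the real tab, so it's about 2 mm further in +x and +y, near (526,160).

arm_command([
  [60,4,-11.5,0,0,0,0],
  [60,0,0,35,0,0,0],
  [60,0,0,35,0,0,0],
  [60,0,0,25,0,0,0],
  [60,0,0,0,0,0,0],
])

```text
time: 3.6
tcp_pos: [528.2, 161.8, 46.1]
orientation: [1.0, -0.016, -0.001, -0.0]
force: [1.2, 0.2, -0.2]
grip_width: 59.5
gripper_force: 0.0
```

arm_command([
  [60,-2,2,8,0,0,0],
  [60,0,0,6,0,0,0],
  [60,0,0,0,0,0,0],
])

```text
time: 3.98
tcp_pos: [526.2, 159.4, 32.6]
orientation: [1.0, -0.016, 0.0, -0.0]
force: [-0.8, -0.1, -0.3]
grip_width: 59.9
gripper_force: 0.0
```

arm_command([
  [5,0,0,0,0,0,0],
  [5,0,0,0,0,0,0],
  [5,0,0,0,0,0,0],
  [5,0,0,0,0,0,0],
  [5,0,0,0,0,0,0],
], force=50)

```text
time: 4.6
tcp_pos: [526.3, 160.0, 32.7]
orientation: [1.0, -0.016, 0.0, -0.0]
force: [-0.9, 1.2, 3.8]
grip_width: 15.5
gripper_force: 48.9
```

Gripped at 15.5 mm, which matches the 16 mm tab. Now I'll pull along -x.

arm_command([
  [5,-10,0,0,0,0,0],
  [5,-15,0,0,0,0,0],
  [5,-15,0,0,0,0,0],
  [5,-15,0,0,0,0,0],
  [5,-15,0,0,0,0,0],
])

```text
time: 5.22
tcp_pos: [454.2, 160.7, 32.0]
orientation: [1.0, -0.016, -0.001, 0.001]
force: [-0.5, 0.5, -1.2]
grip_width: 15.3
gripper_force: 48.8
```

arm_command([
  [5,-15,0,0,0,0,0],
  [5,0,0,-10,0,0,0],
  [5,0,0,-30,0,0,0],
  [5,0,0,-40,0,0,0],
  [5,0,0,-30,0,0,0],
])

```text
time: 5.85
tcp_pos: [441.9, 161.6, 144.4]
orientation: [1.0, -0.016, 0.001, -0.0]
force: [0.2, -0.2, 0.2]
grip_width: 15.4
gripper_force: 48.8
```

Run:
```python
from h import *
s=r.sense();print(s["tcp_pos"],s["orientation"],s["force"],s["grip_width"])
c=r.capture("scene");save(c,"s2")
t=r.capture("top")
# tray: dark blob, fit rectangle on rim
m=(t["color"].max(2)<85).astype(np.uint8); m[:,:420]=0;m[:,535:]=0;m[:175]=0;m[300:]=0
n,l,st,_=cv2.connectedComponentsWithStats(m);i=1+st[1:,4].argmax()
pts=np.argwhere(l==i)[:,::-1].astype(float)
W=np.array([onz(t,p,10)[:2] for p in pts],np.float32)
print(cv2.minAreaRect(W))
```

```text
[441.89160172 161.64517926 144.43042745] [ 9.99864525e-01 -1.64328194e-02  9.21999965e-04 -2.09721966e-04] [ 0.21378182 -0.24351556  0.16824601] 15.386086906299912
((499.6136474609375, -320.13983154296875), (162.08164978027344, 9.34305191040039), 14.023106575012207)
```

View pics/s2.png

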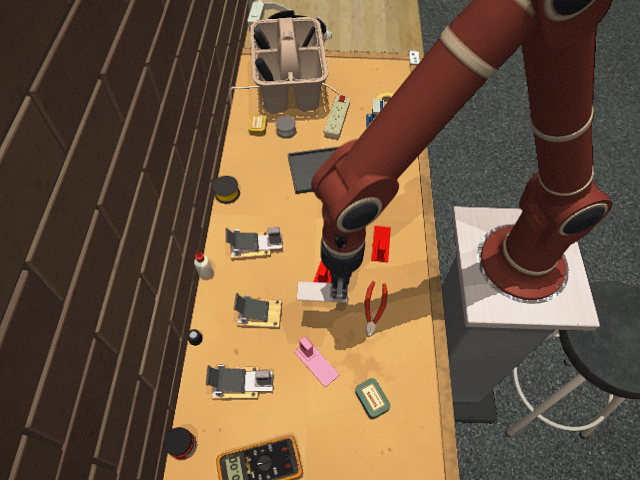

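The card is out and held level, and the other two are still in their clips. Now I'll carry it to the tray: centre about (486,-261), yaw about 0.23, tab target about (453,-269).

arm_command([
  [5,10,30,0,0,0,0],
  [5,10,45,0,0,0,0],
  [5,10,45,0,0,0,0],
  [5,5,45,0,0,0,0],
  [5,0,45,0,0,0,0],
])

```text
time: 6.58
tcp_pos: [469.4, -50.9, 141.7]
orientation: [1.0, -0.016, -0.0, 0.0]
force: [1.2, 0.7, -0.2]
grip_width: 15.6
gripper_force: 48.8
```

arm_command([
  [5,0,45,0,0,0,0],
  [5,0,45,0,0,0,0],
  [5,0,45,0,0,0,0],
  [5,0,45,0,0,0,-7.5],
  [5,0,20,0,0,0,-7.5],
])

```text
time: 7.2
tcp_pos: [464.0, -252.7, 141.4]
orientation: [0.993, 0.114, -0.001, 0.0]
force: [0.7, 0.6, -0.7]
grip_width: 15.3
gripper_force: 48.7
```

Run:
```python
from h import *
s=r.sense();print(s["tcp_pos"],s["orientation"],s["force"],s["grip_width"])
c=r.capture("wrist");save(c,"w3")
y=.23;ex=np.array([np.cos(y),np.sin(y)]);ey=np.array([-ex[1],ex[0]])
im=c["color"][:,:,::-1].copy()
for a in(-85,85):
  for b in(-65,65):
      p=proj(c,[[*(np.array([486,-261])+a*ex+b*ey),14]])[0]; cv2.circle(im,(int(p[0]),int(p[1])),3,(0,255,0),-1)
cv2.imwrite("pics/w3.png",im)
```

```text
[ 464.01561242 -252.68535202  141.3675615 ] [ 9.93467143e-01  1.14111540e-01 -1.17886251e-03  4.49574942e-04] [ 0.71502944  0.63369417 -0.66625373] 15.28659682630582
```

View pics/w3.png

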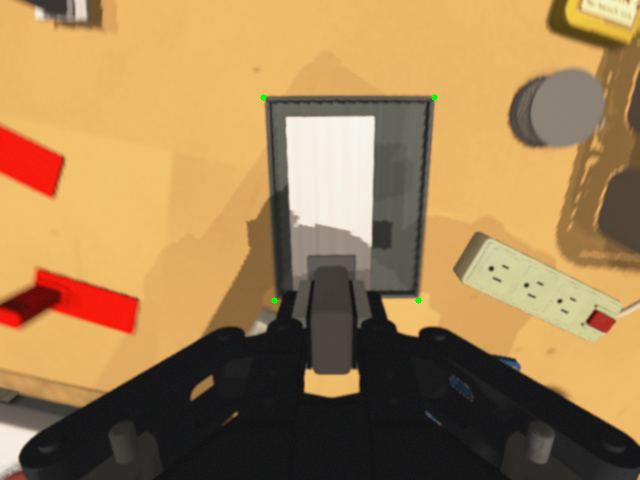

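The tray markers fit the picture, and the card is level and aligned. I'll shift it and lower.

arm_command([
  [5,-14,13,20,0,0,0],
  [5,0,0,35,0,0,0],
  [5,0,0,35,0,0,0],
  [5,0,0,15,0,0,0],
  [5,0,0,0,0,0,0],
])

```text
time: 7.88
tcp_pos: [454.5, -263.9, 36.5]
orientation: [0.993, 0.115, -0.001, -0.001]
force: [0.6, -0.7, 0.2]
grip_width: 15.5
gripper_force: 48.8
```

arm_command([
  [5,0,4,7,0,0,0],
  [5,0,0,4,0,0,0],
  [5,0,0,2,0,0,0],
  [5,0,0,0,0,0,0],
])

```text
time: 8.38
tcp_pos: [456.0, -268.5, 24.5]
orientation: [0.993, 0.115, 0.0, 0.0]
force: [0.5, 0.2, -0.5]
grip_width: 15.3
gripper_force: 48.8
```

arm_command([
  [5,0,0,1.5,0,0,0],
  [5,0,0,1,0,0,0],
  [5,0,0,0,0,0,0],
])

```text
time: 8.75
tcp_pos: [456.0, -268.5, 21.8]
orientation: [0.993, 0.115, 0.0, -0.0]
force: [-0.3, -0.5, -1.1]
grip_width: 15.6
gripper_force: 48.9
```

arm_command([
  [5,0,0,0.7,0,0,0],
  [5,0,0,0,0,0,0],
])

```text
time: 9.0
tcp_pos: [456.0, -268.6, 21.7]
orientation: [0.993, 0.115, 0.0, 0.0]
force: [-1.4, 0.8, 5.7]
grip_width: 15.5
gripper_force: 49.6
```

arm_command([
  [50,0,0,0,0,0,0],
  [50,0,0,0,0,0,0],
  [50,0,0,0,0,0,0],
  [50,0,0,-25,0,0,0],
  [50,0,0,-40,0,0,0],
])

```text
time: 9.62
tcp_pos: [455.0, -268.0, 85.6]
orientation: [0.993, 0.115, -0.002, -0.001]
force: [0.9, -1.1, 0.3]
grip_width: 50.2
gripper_force: 0.0
```

arm_command([
  [50,0,0,-50,0,0,0],
  [50,-10,0,-40,0,0,0],
  [50,0,0,0,0,0,0],
])

```text
time: 10.0
tcp_pos: [447.4, -272.2, 179.2]
orientation: [0.993, 0.114, 0.003, 0.002]
force: [-0.8, 0.2, -0.6]
grip_width: 50.0
gripper_force: 0.0
```

Run:
```python
from h import *
s=r.sense();print(s["tcp_pos"],s["force"],s["grip_width"])
c=r.capture("wrist");save(c,"w4")
```

```text
[ 447.41031076 -272.21183907  179.1964464 ] [-0.76693023  0.22719003 -0.60285057] 49.97745540777296
```

View pics/w4.png

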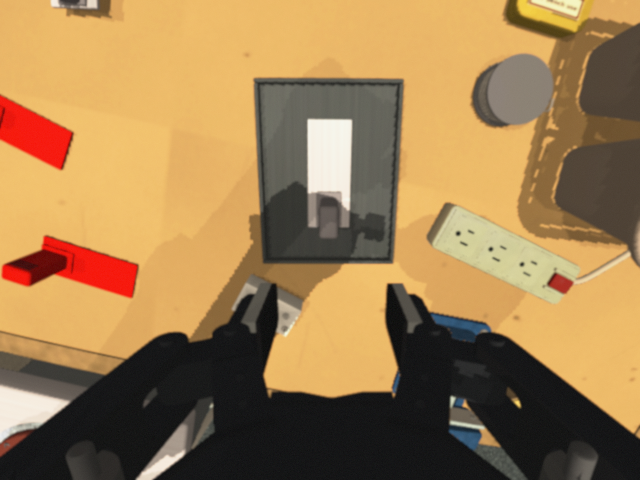

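The card lies flat in the middle of the tray with its tab up at (328,215), and the gripper is clear.

```bash
python3 -c "
from rig import r
print(r.close_job())"
```

```text
the job is handed in; nothing more can be done
None
```

I pulled the crept card out of the middle clip and laid it flat, tab up, on the tray floor, left the other two cards in their clips, and handed the job in after about 10 s of arm time (no verdict was returned).

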